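# Centre the wobbly kaleidoscope on its plinth

## Robot

A 6-joint arm with a two-finger parallel gripper is mounted at the origin on the work surface. World frame = base frame: x ahead of the robot, y to its left, z up, the work surface at z = 0. Lengths are in m, angles in degrees, forces in N, time in s.
With the tool pointing down it reaches from about 0.35 to 0.875 m from the base axis. Payload 4.2 kg.
Tool frame: the origin (TCP) lies on the centre line of the jaws, within the pads' length; the fingertips stand 25 mm ahead of it and the grasp point (between the pads) lies 6 mm ahead of it; z points along the fingers, y is the line along which they close (so a half turn about z gives the same grasp; the last joint's range is limited). The gripper opens to 87 mm and grips with 3 to 60 N. Pads are 19 mm wide; open, the fingers measure 117 mm over their backs; the gripper's body (75 mm by 190 mm) begins 51 mm behind the grasp point.
Start: joints at [-51.188, 22.042, 0.453, 0, -68.411, -14.817], TCP at [0.254, -0.571, 0.248] pointing down, gripper open.
Joint ranges: [-179.83, 179.83], [-69.29, 118.12], [-61.27, 80.66], [-181.25, 117.63], [-171.15, -9.14], [-177.46, 177.46]. Speed limits (degrees/s): [159.86, 159.86, 180, 180, 180, 180].

## Interface

Orientations are given as a 3x3 rotation matrix whose columns are the frame's x, y, z axes.
In Python, from station import r gives the robot as it stands.
- The arm moves only by the tool move_arm, never from a script. Its argument "series" is a list of rows, each an object with "grip": the opening, from 0 (shut) to 1 (fully open); "xyz": the shift along the tool's x, y, z in mm, a list of three; "angular": the turn, a rotation vector about the tool's x, y, z in rad, a list of three. A call has 1 to 10 rows; each row is the pose to reach, as a shift and turn from the pose commanded when the call began, along the tool's axes at that moment; what a row does not reach only later rows make up. A row lasts 1/10 s, in which the tool goes at most 50 mm and 8.59 degrees, less where a joint would pass 70% of its speed; a pose out of reach is approached as far as the arm can. A call with a gripper value outside its range is refused whole. The fingers move at their own pace and stop on an object; the grip force is fixed at half the most. Time passes only in rows, so rows that repeat a pose let the fingers close. It gives the time, the measured TCP pose, the force, the opening and the grip force at its end, in the units of the state.
- r.sense(): the state, without advancing time (a new reading comes with each control period).
- r.capture(name): name is "scene" or "top" or "wrist"; returns a dict with "img" (420x560x3 uint8, red, green, blue), "camera_matrix" (3x3 intrinsics, pixels), "rvec" (rotation vector, rad) and "tvec" (3), from world to camera coordinates, as OpenCV has them; the wrist camera has in their place "hand_eye" (4x4, takes a point from camera to tool coordinates, whose origin is the TCP and whose axes are the flange's). Camera axes: x right, y down, z forward; pixel columns grow to the right and rows downward; lengths in m; the calibration is good to about 2 mm. A picture is of the moment at which its call begins: read the wrist's pose just before it. There is no depth.
- r.finish_job(): hands the job in; it is judged then, once.
The state is a dict: "time_s": time; "joints": joint angles; "joint_velocities": joint speeds; "effort": joint torques, N m; "tcp_pos": TCP position; "ee_rot": TCP orientation; "wrist_force": force on the tool from outside, world axes, zero at the start; "moment": the same for the moment, N m; "gripper_width": opening from 0.0 (shut) to 1.0 (fully open); "gripper_force": force on a finger pad.
Only numpy, scipy, OpenCV 4.12 (cv2) and the standard library are available. Lean on these libraries where they do the work, as an engineer would, in place of code of your own. Each camera call takes 0.05 s, during which the arm holds its last target. There are 200 camera calls.

## Task

The little kaleidoscope stands too near the edge of its round white plinth. With light fingertip taps, nudge it across until the whole foot stands inside the dark ring in the middle of the plinth, then take your hand away. Be gentle: do not pinch, lift, press hard on or tip it, and leave the other toys where they are.

Things in the scene. Friction and masses are not known exactly. Their poses are not given: they have to be found in the camera images.
- kaleidoscope: loose upright pocket kaleidoscope, 60 mm tall, 75 to 145 g, top-heavy: maple foot collar 32 mm across, 14 mm high; clear tube 27 mm across above; brass eyepiece 30 mm across from 46 mm up. Origin: centre of its underside, z up. Its foot starts 16 to 25 mm off-centre, any direction. Pushed at the foot it slides and stops with the push; pushed high up it topples
- plinth_top (a point): centre of the flat top of the fixed round white plinth, 84 mm across and 45 mm high, standing on the shelf. A flush dark walnut ring on the top, inner diameter 44 mm, outer 51 mm, is centred on this point. The plinth's yaw means nothing
- teether: bystander: teal silicone teether ring lying flat, 72 mm across, 13 mm thick; origin at the centre of its underside
- rattle_cube: bystander: maple rattle cube, 44 mm a side, with dark round windows; origin at the centre of its underside
- bell_ball_center (a point): bystander: stainless steel bell ball, 44 mm across, sitting loose in a small fixed birch rest ring 12 mm high; this point is its centre, about 30 mm above the shelf
Not all that is in view belongs to the job. Leave any green look-alike of the kaleidoscope alone.

How it is judged:
By the outcome, as a careful person would: the job done as asked, in the order asked, and still so for the second after the job is handed in, with the robot touching nothing.
It also fails if it takes over 40 s, if anything falls off the work surface, if the arm or the gripper's body presses on something with over 40 N, if the wrist force passes 120 N, or if a joint passes its speed limit or range.

## Working session

There is one attempt and no reset: what is moved stays moved. The work goes in short steps, Python scripts to look and compute and a tool call to move; the robot and the scene stay as the last step left them, time stands still between calls to the robot, and variables do not carry over. Pictures are saved under pics/ and viewed, at most 10 in all, crops included, and the job is handed in when it is done.

Besides the shell and the picture viewer there is one more tool, called after "Request:" as name(argument=value, ...) on one line, values as JSON. move_arm: Moves the arm, as the interface text tells. Its arguments: {"type":"object","properties":{"series":{"type":"array"}},"required":["series"]}

```bash
mkdir -p pics; python3 - <<'E'
from station import r
import cv2
for n in("scene","top"):
    c=r.capture(n); cv2.imwrite(f"pics/{n}0.png",c["img"][:,:,::-1]); print(n,c["camera_matrix"],c["rvec"],c["tvec"])
s=r.sense();print(s["tcp_pos"],s["ee_rot"],s["time_s"],s["gripper_width"])
E
```

```text
scene [[529.74837852   0.         283.1969251 ]
 [  0.         529.74837852 209.76433071]
 [  0.           0.           1.        ]] [ 1.38625629  1.82332728 -1.07186963] [ 0.14841727 -0.19137501  1.57613624]
top [[515.65336318   0.         281.58821992]
 [  0.         515.65336318 209.84699765]
 [  0.           0.           1.        ]] [ 2.16310498 -2.18086599  0.11101593] [-0.00862419  0.58320624  0.93914267]
[ 0.25398771 -0.57052506  0.24657316] [[-9.13634502e-01 -4.06535613e-01 -8.89827980e-04]
 [-4.06536576e-01  9.13632797e-01  1.76772319e-03]
 [ 9.43335955e-05  1.97680052e-03 -9.99998042e-01]] 0.1 0.9949169862357358
```

View pics/scene0.png

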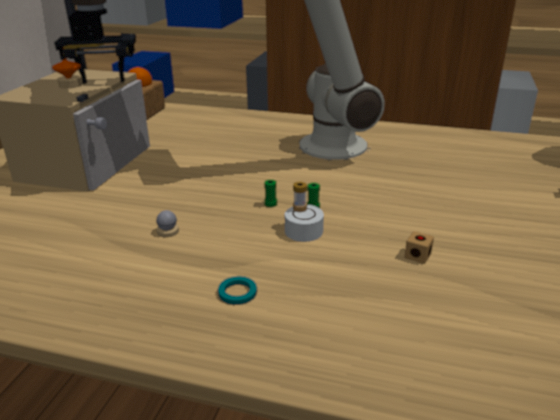

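View pics/top0.png

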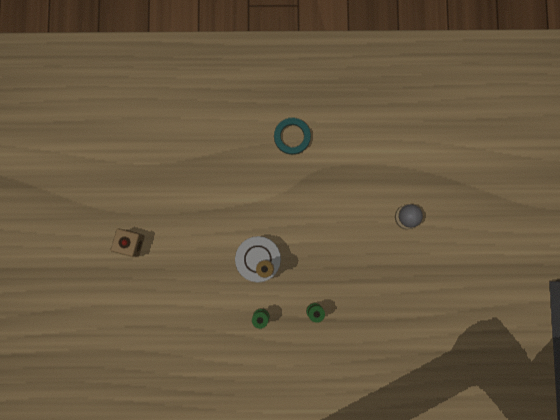

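In the top view, the plinth is at (258,259) and the brass-topped kaleidoscope stands on it at (265,268). The green look-alikes are at (260,319) and (316,313). In the scene view it is at (300,195), with the greens at (271,193) and (314,194). Only the brass-and-maple one on the plinth fits the description. I'll confirm it in a crop and localize it.

```bash
cat > h.py <<'E'
import numpy as np, cv2
from station import r
def ray(c,uv):
    "world origin and direction of a pixel for a fixed camera"
    R=cv2.Rodrigues(np.array(c["rvec"],float))[0]; t=np.array(c["tvec"],float).ravel()
    d=np.linalg.inv(c["camera_matrix"])@np.array([*uv,1.]); return -R.T@t, R.T@d
def at(c,uv,z):
    o,d=ray(c,uv); return o+d*(z-o[2])/d[2]
def px(c,P):
    return cv2.projectPoints(np.array(P,float).reshape(-1,3),np.array(c["rvec"],float),np.array(c["tvec"],float),c["camera_matrix"],None)[0].reshape(-1,2)
def circ(x,y,z,rad,n=60):
    a=np.linspace(0,2*np.pi,n); return np.c_[x+rad*np.cos(a),y+rad*np.sin(a),0*a+z]
E
python3 - <<'E'
from h import *
t=r.capture("top");s=r.capture("scene")
for n,uv,z in [("plinth",(258,259),.045),("brass",(265,268.5),.105),("green1",(260.5,319),.06),("green2",(316.5,313),.06),("cube",(124,242),.044),("ball",(411,215.5),.03),("teether",(293,136),.013)]: print(n,at(t,uv,z).round(4))
print("scene plinth",at(s,(304,215),.045).round(4),"brass",at(s,(300.3,185.5),.105).round(4))
a=cv2.resize(t["img"][225:295,220:310],None,fx=6,fy=6,interpolation=cv2.INTER_CUBIC)[:, :400]
b=cv2.resize(s["img"][175:245,270:337],None,fx=6,fy=6,interpolation=cv2.INTER_CUBIC)[:, :400]
cv2.imwrite("pics/crop1.png",np.hstack([a,b])[:,:,::-1])
E
```

```text
plinth [0.4915 0.0305 0.045 ]
brass [0.475  0.0161 0.105 ]
green1 [0.3852 0.0259 0.06  ]
green2 [ 0.3948 -0.074   0.06  ]
cube [0.5247 0.2763 0.044 ]
ball [ 0.5704 -0.2559  0.03  ]
teether [ 0.7282 -0.0367  0.013 ]
scene plinth [0.5001 0.0334 0.045 ] brass [0.4826 0.0203 0.105 ]
```

View pics/crop1.png

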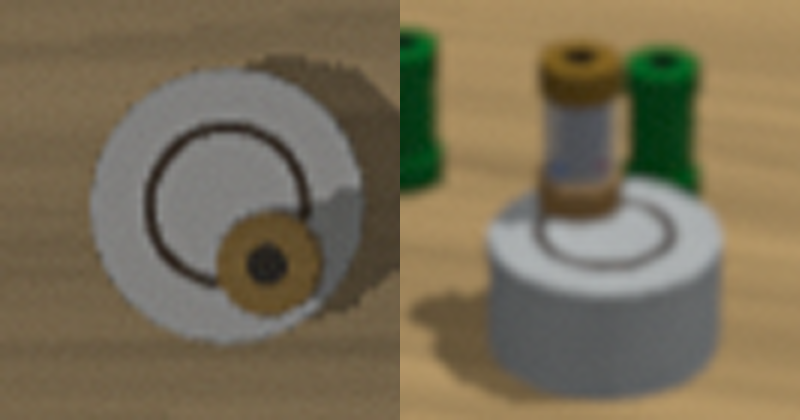

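The crop confirms it: brass eyepiece, clear tube and maple foot on the ring's near-right side. The other two are solid green. Next I work out the hover pose, with the fingers shut and tilted 10° so only the tips lead.

```bash
cat >> h.py <<'E'
from scipy.spatial.transform import Rotation as Ro
def plan(edge,u,tilt=10):
    "rotvec, shift (tool axes, mm) putting the leading tip edge (-x side) at edge, pushing along u"
    s=r.sense(); R=np.array(s["ee_rot"]); u=np.array([*u,0.])/np.linalg.norm(u)
    z=np.array([0,0,-1.]); T=np.c_[-u,np.cross(z,-u),z]@Ro.from_euler('y',-tilt,degrees=True).as_matrix()
    tcp=np.array(edge)-T@[-.0095,0,.025]
    return Ro.from_matrix(R.T@T).as_rotvec().round(4), (R.T@(tcp-np.array(s["tcp_pos"]))*1000).round(1), tcp.round(4)
E
python3 - <<'E'
from h import *
t=r.capture("top");s=r.capture("scene")
p=at(t,(257.5,258.7),.045);k=at(t,(264.3,268.4),.105)
print(p,k,k-p); p2=at(s,(304.2,213.5),.045);k2=at(s,(299.8,184.2),.105); print(p2,k2,k2-p2)
d=((p-k)+(p2-k2))[:2]/2; u=d/np.linalg.norm(d); print(d,np.linalg.norm(d),u)
c=(p+p2)/2
print(plan([*(c[:2]-u*.058),.13],u))
E
```

```text
[0.4921024  0.03145551 0.045     ] [0.47519458 0.01726246 0.105     ] [-0.01690782 -0.01419306  0.06      ]
[0.49378477 0.03225353 0.045     ] [0.47693589 0.01781372 0.105     ] [-0.01684888 -0.01443981  0.06      ]
[0.01687835 0.01431643] 0.022132306917417174 [0.76261147 0.64685682]
(array([-0.0241, -0.1733, -0.284 ]), array([-394.5,  433.3,   94.5]), array([ 0.4383, -0.0145,  0.153 ]))
```

Request:
move_arm(series=[{"grip":0,"xyz":[-32,35,5],"angular":[-0.024,-0.173,-0.284]},{"grip":0,"xyz":[-64,70,10],"angular":[-0.024,-0.173,-0.284]},{"grip":0,"xyz":[-96,105,20],"angular":[-0.024,-0.173,-0.284]},{"grip":0,"xyz":[-128,140,30],"angular":[-0.024,-0.173,-0.284]},{"grip":0,"xyz":[-160,175,40],"angular":[-0.024,-0.173,-0.284]},{"grip":0,"xyz":[-192,210,50],"angular":[-0.024,-0.173,-0.284]},{"grip":0,"xyz":[-224,245,60],"angular":[-0.024,-0.173,-0.284]},{"grip":0,"xyz":[-256,280,70],"angular":[-0.024,-0.173,-0.284]},{"grip":0,"xyz":[-288,315,80],"angular":[-0.024,-0.173,-0.284]},{"grip":0,"xyz":[-320,350,90],"angular":[-0.024,-0.173,-0.284]}])

```text
time_s: 1.3
tcp_pos: [0.4046, -0.1193, 0.1577]
ee_rot: [[-0.751, -0.647, 0.134], [-0.637, 0.763, 0.111], [-0.174, -0.002, -0.985]]
wrist_force: [1.6, -0.3, -0.4]
gripper_width: 0.178
gripper_force: 0.0
```

```bash
python3 - <<'E'
from h import *
u=(.7626,.6469);print(r.sense()["tcp_pos"],r.sense()["time_s"],r.sense()["gripper_width"],plan([.4929-.058*u[0],.0319-.058*u[1],.13],u))
E
```

```text
[ 0.40463941 -0.11929466  0.1577356 ] 1.3 0.17768669966043335 (array([-0.0018,  0.0008,  0.0002]), array([-91.2,  58.2,  20.9]), array([ 0.4382, -0.0145,  0.153 ]))
```

Request:
move_arm(series=[{"grip":0,"xyz":[-35,22,8],"angular":[0,0,0]},{"grip":0,"xyz":[-70,45,16],"angular":[0,0,0]},{"grip":0,"xyz":[-91,58,21],"angular":[0,0,0]},{"grip":0,"xyz":[-91,58,21],"angular":[0,0,0]},{"grip":0,"xyz":[-91,58,21],"angular":[0,0,0]}])

```text
time_s: 1.8
tcp_pos: [0.4376, -0.0161, 0.1525]
ee_rot: [[-0.75, -0.648, 0.132], [-0.638, 0.762, 0.112], [-0.173, -0.001, -0.985]]
wrist_force: [-0.8, 0.3, 0.6]
gripper_width: 0.005
gripper_force: 0.0
```

```bash
python3 - <<'E'
from h import *
u=(.7626,.6469);s=r.sense();print(s["tcp_pos"],s["time_s"],s["gripper_width"],plan([.4929-.058*u[0],.0319-.058*u[1],.051],u))
a=r.capture("wrist")["img"];b=r.capture("scene")["img"]; 
b=cv2.resize(b[130:250,220:380],(560,420),interpolation=cv2.INTER_CUBIC)
cv2.imwrite("pics/w1.png",cv2.resize(np.hstack([a,b]),(800,300))[:,:,::-1])
E
```

```text
[ 0.4376337  -0.01611475  0.15254291] 1.8 0.005428780212870806 (array([-0.0003, -0.0008,  0.0015]), array([12.1,  0.9, 77.6]), array([ 0.4382, -0.0145,  0.074 ]))
```

View pics/w1.png

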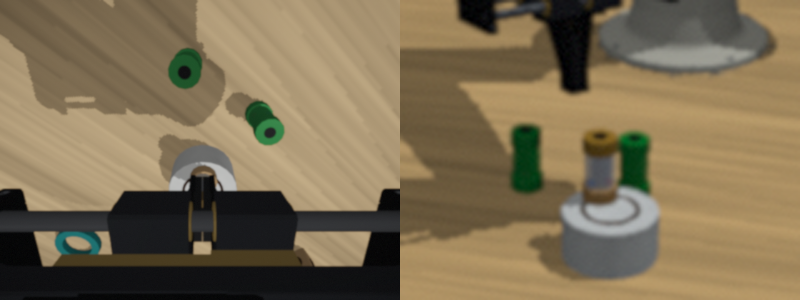

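Wrist view: the shut fingers are at column 203, lined up with the kaleidoscope in front of them. Both greens are well clear. Descending beside it, about 20 mm short of the foot.

Request:
move_arm(series=[{"grip":0,"xyz":[6,1,35],"angular":[0,0,0]},{"grip":0,"xyz":[10,1,60],"angular":[0,0,0]},{"grip":0,"xyz":[12,1,76],"angular":[0,0,0]},{"grip":0,"xyz":[12,1,76],"angular":[0,0,0]},{"grip":0,"xyz":[12,1,76],"angular":[0,0,0]}])

```text
time_s: 2.4
tcp_pos: [0.4384, -0.0157, 0.076]
ee_rot: [[-0.752, -0.646, 0.133], [-0.636, 0.763, 0.111], [-0.173, -0.001, -0.985]]
wrist_force: [-0.3, -0.3, 0.1]
gripper_width: 0.004
gripper_force: 0.0
```

```bash
python3 - <<'E'
from h import *
u=(.7626,.6469);s=r.sense();print(s["tcp_pos"],s["wrist_force"],plan([.4929-.040*u[0],.0319-.040*u[1],.052],u),plan([.4929-.018*u[0],.0319-.018*u[1],.052],u))
b=r.capture("scene")["img"]; a=r.capture("top")["img"]
b=cv2.resize(b[160:240,255:345],(450,400),interpolation=cv2.INTER_CUBIC)
a=cv2.resize(a[225:295,220:290],(350,400),interpolation=cv2.INTER_CUBIC)
cv2.imwrite("pics/w2.png",np.hstack([a,b])[:,:,::-1])
E
```

```text
[ 0.43841075 -0.01572282  0.07596926] [-0.27733156 -0.3393529   0.05283189] (array([-0.0012, -0.0006, -0.0012]), array([-18.2,   1.1,   4.2]), array([ 0.452 , -0.0028,  0.075 ])) (array([-0.0012, -0.0006, -0.0012]), array([-39.9,   1.1,   8. ]), array([0.4687, 0.0114, 0.075 ]))
```

View pics/w2.png

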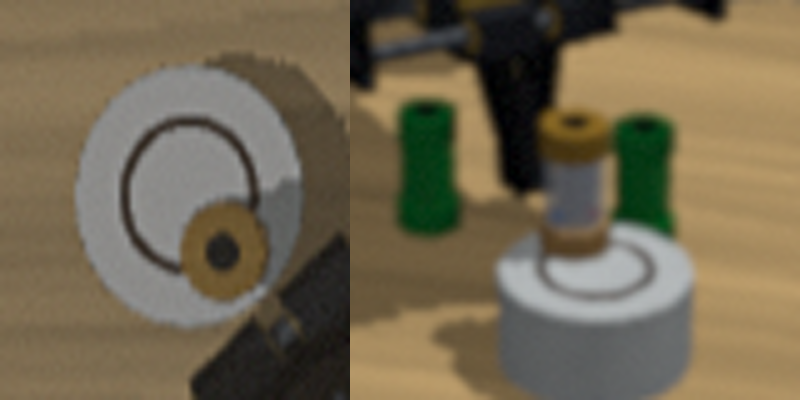

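The top view shows the fingertip on the outward side, diagonally behind the foot at crop (285,325). The kaleidoscope hasn't moved. Closing in.

Request:
move_arm(series=[{"grip":0,"xyz":[-6,1,2],"angular":[0,0,0]},{"grip":0,"xyz":[-12,1,3],"angular":[0,0,0]},{"grip":0,"xyz":[-15,1,3.6],"angular":[0,0,0]},{"grip":0,"xyz":[-17,1,4],"angular":[0,0,0]},{"grip":0,"xyz":[-18.5,1,4.2],"angular":[0,0,0]},{"grip":0,"xyz":[-20,1,4.5],"angular":[0,0,0]},{"grip":0,"xyz":[-21.5,1,4.8],"angular":[0,0,0]},{"grip":0,"xyz":[-23,1,5],"angular":[0,0,0]},{"grip":0,"xyz":[-24.5,1,5.3],"angular":[0,0,0]},{"grip":0,"xyz":[-25,1,5.4],"angular":[0,0,0]}])

```text
time_s: 3.5
tcp_pos: [0.4571, 0.0024, 0.0746]
ee_rot: [[-0.751, -0.647, 0.132], [-0.637, 0.763, 0.111], [-0.173, -0.001, -0.985]]
wrist_force: [-0.7, -0.3, -0.3]
gripper_width: 0.005
gripper_force: 0.4
```

```bash
cat >> h.py <<'E'
def brass(c,box):
    "centre of the eyepiece in the top view (brass-coloured disc)"
    x0,y0,x1,y1=box; im=c["img"][y0:y1,x0:x1]; h=cv2.cvtColor(im,cv2.COLOR_RGB2HSV)
    m=cv2.inRange(h,(10,130,60),(25,255,255)); n,l,st,_=cv2.connectedComponentsWithStats(m)
    i=1+st[1:,4].argmax(); pts=np.argwhere(l==i)[:,::-1]
    (x,y),rad=cv2.minEnclosingCircle(pts.astype(np.float32)); return (x+x0,y+y0),rad,st[i,4]
E
python3 - <<'E'
from h import *
u=np.array((.7626,.6469));s=r.sense();t=r.capture("top")
b=brass(t,(235,235,285,290)); k=at(t,b[0],.105); d=np.array([.4921,.0315])-k[:2]
print(s["wrist_force"],s["tcp_pos"],b,k,"off",d*1e3,"along",d@u*1e3,"side",d@[-u[1],u[0]]*1e3)
E
```

```text
[-0.69276043 -0.27529219 -0.27947947] [0.45712814 0.00241197 0.07460366] ((261.0, 265.5), 8.139510154724121, np.int32(76)) [0.48017121 0.02288219 0.105     ] off [11.9287858   8.61781271] along 14.671755094056515 side -1.1447875606523459
```

Request:
move_arm(series=[{"grip":0,"xyz":[-1.5,0,0.3],"angular":[0,0,0]},{"grip":0,"xyz":[-3,0,0.5],"angular":[0,0,0]},{"grip":0,"xyz":[-4.5,0,0.8],"angular":[0,0,0]},{"grip":0,"xyz":[-6,0,1],"angular":[0,0,0]},{"grip":0,"xyz":[-7.5,0,1.3],"angular":[0,0,0]},{"grip":0,"xyz":[-8.5,0,1.5],"angular":[0,0,0]},{"grip":0,"xyz":[-9,0,1.6],"angular":[0,0,0]},{"grip":0,"xyz":[-9,0,1.6],"angular":[0,0,0]}])

```text
time_s: 4.35
tcp_pos: [0.4641, 0.0084, 0.0746]
ee_rot: [[-0.751, -0.647, 0.133], [-0.637, 0.763, 0.111], [-0.173, -0.001, -0.985]]
wrist_force: [0.1, 0.1, 0.2]
gripper_width: 0.005
gripper_force: 0.2
```

```bash
python3 - <<'E'
from h import *
u=np.array((.7626,.6469));s=r.sense();t=r.capture("top")
b=brass(t,(235,235,285,290)); k=at(t,b[0],.105); d=np.array([.4921,.0315])-k[:2]
print(s["wrist_force"],s["tcp_pos"],b,k,"off",d*1e3,"along",d@u*1e3,"side",d@[-u[1],u[0]]*1e3)
b=r.capture("scene")["img"]; a=t["img"]
b=cv2.resize(b[160:240,255:345],(450,400),interpolation=cv2.INTER_CUBIC)
a=cv2.resize(a[225:295,220:290],(400,400),interpolation=cv2.INTER_CUBIC)[:,:350]
cv2.imwrite("pics/w3.png",np.hstack([a,b])[:,:,::-1])
E
```

```text
[0.12430966 0.11146019 0.16868308] [0.46412261 0.00835768 0.07463283] ((257.5, 260.5), 7.905794143676758, np.int32(77)) [0.48873304 0.02883702 0.105     ] off [3.36696366 2.6629795 ] along 4.290327924600856 side -0.14730062870693036
```

View pics/w3.png

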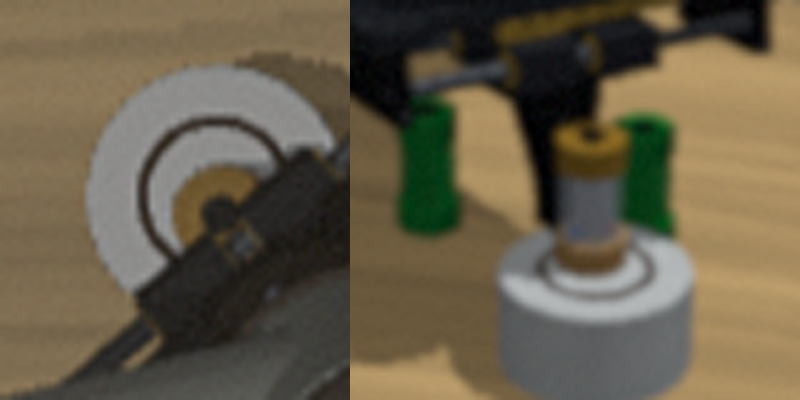

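The kaleidoscope is upright and sliding with the tip, with its eyepiece centre near crop (222,212) and partly hidden by the gripper. By kinematics about 7 mm remain. I'll push 5 mm more, back away and look.

Request:
move_arm(series=[{"grip":0,"xyz":[-1.5,0,0.3],"angular":[0,0,0]},{"grip":0,"xyz":[-3,0,0.5],"angular":[0,0,0]},{"grip":0,"xyz":[-4.5,0,0.8],"angular":[0,0,0]},{"grip":0,"xyz":[-5.5,0,1],"angular":[0,0,0]},{"grip":0,"xyz":[-6,0,1],"angular":[0,0,0]},{"grip":0,"xyz":[-6,0,1],"angular":[0,0,0]},{"grip":0,"xyz":[-4,0,0.7],"angular":[0,0,0]},{"grip":0,"xyz":[0,0,0],"angular":[0,0,0]},{"grip":0,"xyz":[15,0,-2.6],"angular":[0,0,0]},{"grip":0,"xyz":[30,0,-5.2],"angular":[0,0,0]}])

```text
time_s: 5.45
tcp_pos: [0.4395, -0.0121, 0.0744]
ee_rot: [[-0.751, -0.647, 0.132], [-0.637, 0.763, 0.111], [-0.173, -0.0, -0.985]]
wrist_force: [0.4, 0.1, 0.7]
gripper_width: 0.001
gripper_force: 0.0
```

```bash
python3 - <<'E'
from h import *
s=r.sense();t=r.capture("top");c=r.capture("scene");print(s["tcp_pos"],s["time_s"])
h=cv2.cvtColor
for n,cc,p,o in (("top",t,(.4921,.0315),(225,295,220,290)),("scene",c,(.4938,.0323),(160,240,255,345))):
    im=cc["img"].copy(); y0,y1,x0,x1=o; f=5
    a=cv2.resize(im[y0:y1,x0:x1],None,fx=f,fy=f,interpolation=cv2.INTER_CUBIC)
    for z,rad,col in ((.105,.015,(255,0,0)),(.045,.016,(0,0,255)),(.045,.022,(0,255,0))):
        q=(px(cc,circ(*p,z,rad))-[x0,y0]+.5)*f-.5; cv2.polylines(a,[q.round().astype(int)],True,col,1)
    if n=="top": A=a
    else: B=a
A=np.pad(A,((0,50),(0,0),(0,0)))
cv2.imwrite("pics/w4.png",np.hstack([A,B])[:,:,::-1])
E
```

```text
[ 0.43953601 -0.01212274  0.07442434] 5.45
```

View pics/w4.png

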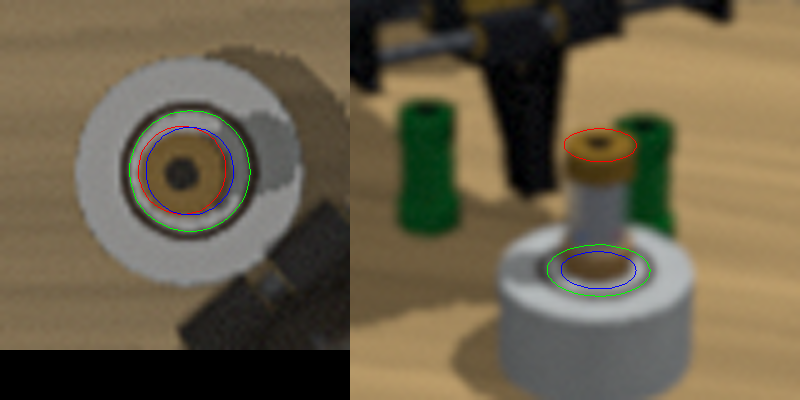

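The overlays agree in both views. The eyepiece disc, centre (181,173) in the top crop, sits within about 1–2 mm of the centred red outline. The scene view matches as well, so the foot is inside the ring. Taking the hand away.

Request:
move_arm(series=[{"grip":0,"xyz":[10,0,-20],"angular":[0,0,0]},{"grip":0,"xyz":[15,0,-50],"angular":[0,0,0]},{"grip":0,"xyz":[20,0,-90],"angular":[0,0,0]},{"grip":0,"xyz":[20,0,-120],"angular":[0,0,0]},{"grip":0,"xyz":[20,0,-120],"angular":[0,0,0]},{"grip":0,"xyz":[20,0,-120],"angular":[0,0,0]}])

```text
time_s: 6.15
tcp_pos: [0.4097, -0.0377, 0.1898]
ee_rot: [[-0.751, -0.646, 0.135], [-0.636, 0.763, 0.112], [-0.175, -0.001, -0.985]]
wrist_force: [-0.3, 0.5, -1.6]
gripper_width: 0.006
gripper_force: 0.0
```

```bash
python3 - <<'E'
from h import *
s=r.sense();print(s["tcp_pos"],s["wrist_force"])
t=r.capture("top");b=brass(t,(240,240,280,280));print(b,px(t,[.4921,.0315,.105]))
print(r.finish_job())
E
```

```text
[ 0.40970104 -0.03768316  0.18978909] [-0.27710629  0.4824477  -1.58800686]
((256.2857151031494, 259.5), 8.082898139953613, np.int32(158)) [[255.93784556 258.53786015]]
the job is handed in; nothing more can be done
None
```

The kaleidoscope stands upright with its whole foot inside the dark ring, about 2 mm off-centre by the cameras; the other toys were left alone, the hand is clear, and the job was handed in at about 6 s (no verdict came back).

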